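# Comb hex standoffs into the grooved tray

## Task

Pick up the orange toothed rake (not the solid green scraper) and comb it through the black tray, from the far end of the flat apron across the grooves, so that both loose brass standoffs drop fully into the grooves and lie parallel to them; move the standoffs only with the rake, never with the gripper. Then stand the rake upright on its teeth on the bench top, outside the tray, and let go.

Things in the scene. Friction and masses are not known exactly. Their poses are not given: they have to be found in the camera images.
- tray: Fixed black tray, 188 (x) by 202 mm (y); origin: centre of its underside, on the bench. Walls 6 mm thick, 32 mm high; inside 176 x 190 mm. From y = -95 to +25 mm a flat grey apron, 21 mm high. Then three grooves along x, each 20 mm wide, floor 6 mm high, centres at y = 35, 60, 85 mm, parted by two grey ribs 5 mm wide with round crests 21 mm high, level with the apron.
- apron (a point): A point on the top of the apron (21 mm above the bench), on the tray's centre line, 18 mm from the inside of the wall at y = -95 mm; axes as the tray. The apron is free around it, up to y = -58 mm: room to let the rake down behind the rods, its row along the tray's x, and draw it along +y over the grooves (rake centre to about y = 75 mm) with its tooth ends 2 to 5 mm above apron and crests.
- rake: Loose orange plastic rake on its teeth, 160 g. Origin: centre of its underside (tooth ends); z up, x along its row of 8 teeth (147 mm long, 20 mm thick in y, 24 mm tall, 5 mm gaps). Above: a bar of the same length, to 36 mm; then a central grip 64 mm long (x), 18 mm thick (y), 36 to 76 mm up. Same after a half turn. A solid green scraper of the same size, no teeth, may stand in either place.
- rod_a: Loose brass hexagonal standoff, 60 mm long, 12 mm across flats, 35 to 70 g; it starts lying askew on the apron, in the tray's -x half. Origin: its middle, on its axis; x along its length. It may roll onto another flat.
- rod_b: A second standoff like rod_a, askew on the apron in the tray's +x half. A groove is long enough for both, end to end; a rod lying in one has its axis 12 mm above the bench and its top below the crests.
Not all that is in view belongs to the job. Leave any purple or red look-alike of the rod_a alone.

How it is judged (in metres and radians):
On the way, in this order (a step that is already met when the one before it is completed fails the run):
1. the orange rake has been lifted off the bench (height (world z) of rake above 0.035 m), for 0.1 s.
2. the rake is pushing a standoff in the tray ((contact force between rake and rod_a above 0.02 N or contact force between rake and rod_b above 0.02 N)).
3. both standoffs lie down in the grooves, parallel to them (angle between the x axis of each of rod_a, rod_b and the x axis of tray, either way round below 0.175 rad and z of each of rod_a, rod_b in the frame of tray below 0.019 m and angle between rod_a's own x axis and vertical between 1.466 and 1.676 rad and x of rod_a in the frame of tray between -0.088 and 0.088 m and y of rod_a in the frame of tray between -0.095 and 0.095 m and angle between rod_b's own x axis and vertical between 1.466 and 1.676 rad and x of rod_b in the frame of tray between -0.088 and 0.088 m and y of rod_b in the frame of tray between -0.095 and 0.095 m), for 0.2 s.
At the end, for the whole second after the job is handed in: Both standoffs lie in grooves: inside the tray (in the same groove or not), within 10 degrees of the groove direction, level within 6 degrees and sunk below the crests (axis less than 19 mm above the bench); the rake stands upright (within 10 degrees) on the bench top outside the tray; all at rest (all of step 3 and height (world z) of rake below 0.005 m and angle between rake's own z axis and vertical below 0.175 rad and horizontal distance between rake and tray above 0.085 m and linear speed of each of rake, rod_a, rod_b below 0.02 m/s); the robot touches nothing.
It fails at once if the gripper touched a standoff (contact force between the fingers and rod_a above 0.3 N or contact force between the fingers and rod_b above 0.3 N).
It also fails if it takes over 56 s, if anything falls off the work surface, if the arm or the gripper's body presses on something with over 40 N, if the wrist force passes 120 N, or if a joint passes its speed limit or range.

## Robot

A 7-joint arm with a two-finger parallel gripper is mounted at the origin on the work surface. World frame = base frame: x ahead of the robot, y to its left, z up, the work surface at z = 0. Lengths are in mm, angles in rad, forces in N, time in s.
With the tool pointing down it reaches from about 425 to 875 mm from the base axis. Payload 4.7 kg.
Tool frame: the origin (TCP) lies midway between the tips of the shut fingers; the grasp point (between the pads) lies ctrl.tcp_to_grasp behind it (ctrl.tcp_to_grasp is the distance from the TCP to the grasp point, in mm); z points along the fingers, y is the direction in which the jaws open and shut (so a half turn about z gives the same grasp; the last joint's range is limited). The gripper opens to 87 mm and grips with 3 to 60 N. Pads are 19 mm wide; open, the fingers measure 117 mm over their backs; the gripper's body (75 mm by 190 mm) begins 51 mm behind the grasp point.
Start: joints at [-1.113, 0.321, -0.07, 1.45, 0.023, 1.371, -0.057], TCP at [279.122, 587.04, 222.587] pointing down, gripper open.
Joint ranges: [-2.86, 2.86], [-0.3, 2.09], [-1.38, 1.24], [0.06, 2.45], [-1.56, 4.7], [0.09, 2.05], [-2.69, 2.69]. Speed limits (rad/s): [2.57, 2.57, 3.14, 3.14, 3.14, 3.14, 3.14].

## Interface

Orientations are given as a unit quaternion [x, y, z, w].
In Python, from workcell import monitor, imaging, hand_in, ctrl gives the robot as it stands.
- The arm moves only by the tool apply_moves, never from a script. Its argument "motion" is a list of rows, each an object with "delta_pos": the shift along the world's x, y, z in m, a list of three; "yaw": the turn about the world's z in degrees; "claw": the finger opening in m, from 0 to 0.087. A call has 1 to 10 rows; each row is the pose to reach, as a shift and turn from the pose commanded when the call began; what a row does not reach only later rows make up. A row lasts 1/8 s, in which the tool goes at most 62.5 mm and 10.7 degrees, less where a joint would pass 70% of its speed; a pose out of reach is approached as far as the arm can. A call with a gripper value outside its range is refused whole. The fingers move at their own pace and stop on an object; the grip force is fixed at half the most. Time passes only in rows, so rows that repeat a pose let the fingers close. It gives the time, the measured TCP pose, the force and the opening at its end, in the units of the state.
- monitor.get_obs(): the state, without advancing time (a new reading comes with each control period).
- imaging.get_image(name): name is "scene" or "top" or "wrist"; returns a dict with "color" (384x512x3 uint8, red, green, blue), "mtx" (3x3 intrinsics, pixels), "k1" (the pictures are not rectified: a ray, as slopes to the right and down, at radius r is drawn at 1 + k1 r^2 times it, then the intrinsics apply), "view" (4x4, takes a point from world to camera coordinates); the wrist camera has in their place "mount" (4x4, takes a point from camera to tool coordinates, whose origin is the TCP and whose axes are the flange's). Camera axes: x right, y down, z forward; pixel columns grow to the right and rows downward; lengths in mm; the calibration is good to about 2 mm. A picture is of the moment at which its call begins: read the wrist's pose just before it. There is no depth.
- hand_in(): hands the job in, once; it reports no verdict.
The state is a dict: "t": time; "joint_positions": joint angles; "qd": joint speeds; "joint_torque": joint torques, N m; "eef_pos": TCP position; "tcp_rot": TCP orientation; "contact_force": force on the tool from outside, world axes, zero at the start; "moment": the same for the moment, N m; "grip_width": finger opening in mm.
Only numpy, scipy, OpenCV 4.12 (cv2) and the standard library are available. Lean on these libraries where they do the work, as an engineer would, in place of code of your own. Each camera call takes 0.05 s, during which the arm holds its last target. There are 200 camera calls.

## Working session

There is one attempt and no reset: what is moved stays moved. The work goes in short steps, Python scripts to look and compute and a tool call to move; the robot and the scene stay as the last step left them, time stands still between calls to the robot, and variables do not carry over. Pictures are saved under pics/ and viewed, on a budget of 10 in all, crops included, one or two more only if the job needs it, and the job is handed in when it is done.

Besides the shell and the picture viewer there is one more tool, called after ">>>" as name([rows], argument=value, ...), one row to a line, values as JSON. apply_moves: Moves the arm, as the interface text tells. Its arguments: {"type":"object","properties":{"motion":{"type":"array"}},"required":["motion"]}

```bash
mkdir -p pics
cat > h.py <<'E'
import numpy as np, cv2
from workcell import monitor, imaging, hand_in, ctrl
from scipy.spatial.transform import Rotation as R
def cam(n):
    o=monitor.get_obs(); d=imaging.get_image(n)
    if n=="wrist":
        T=np.eye(4);T[:3,:3]=R.from_quat(o["tcp_rot"]).as_matrix();T[:3,3]=o["eef_pos"]
        d["c2w"]=T@np.array(d["mount"])
    else: d["c2w"]=np.linalg.inv(np.array(d["view"]))
    return d
def ray(d,px,z):
    px=np.atleast_2d(np.float64(px)); K=np.array(d["mtx"])
    s=cv2.undistortPoints(px[:,None],K,np.array([d["k1"],0,0,0.]))[:,0]
    v=np.c_[s,np.ones(len(s))]@d["c2w"][:3,:3].T; c=d["c2w"][:3,3]
    return c+v*((z-c[2])/v[:,2])[:,None]
def save(d,f): cv2.imwrite(f,d["color"][:,:,::-1])
E
python3 - <<'E'
from h import *
import pickle
a=cam("scene");b=cam("top");pickle.dump((a,b),open("v0.pkl","wb"))
cv2.imwrite("pics/a.png",cv2.resize(np.vstack([a["color"],b["color"]])[:,:,::-1],None,fx=.78,fy=.78))
save(b,"pics/top.png")
print(ctrl.tcp_to_grasp,monitor.get_obs(),a["k1"],b["k1"],b["mtx"],b["c2w"],a["c2w"][:3,3])
E
```

```text
18.700000000000003 {'t': 0.1, 'joint_positions': array([-1.11291076,  0.3217499 , -0.07004263,  1.45154953,  0.02261455,
        1.37079172, -0.05688319]), 'qd': array([ 6.95349834e-05, -1.90479766e-03,  1.06967284e-03, -1.49161314e-03,
        1.46910651e-04,  5.06983863e-04,  6.54648165e-04]), 'joint_torque': array([ 5.51292669e-04, -4.92574668e+01, -4.05105958e-01, -3.13395917e+01,
       -6.41643419e-02,  3.95620940e-02,  5.40233782e-05]), 'eef_pos': array([278.94636833, 586.55870463, 221.57162981]), 'tcp_rot': array([ 2.20072631e-01,  9.75483113e-01, -8.46558295e-04, -1.29380524e-04]), 'contact_force': array([ 0.16475186,  0.10919842, -0.38973155]), 'moment': array([0.01228779, 0.03910822, 0.0056074 ]), 'grip_width': 87.19811436091966} 0.02896252701033467 0.0022279655982346863 [[425.16447404   0.         259.43250324]
 [  0.         425.16447404 194.02325272]
 [  0.           0.           1.        ]] [[ 3.02627484e-02 -9.87460867e-01  1.54936124e-01  4.39995017e+02]
 [-9.99222297e-01 -2.59673745e-02  2.96731758e-02 -1.12650075e+02]
 [-2.52778155e-02 -1.55713621e-01 -9.87478759e-01  9.04651051e+02]
 [ 0.00000000e+00  0.00000000e+00  0.00000000e+00  1.00000000e+00]] [1080.45059315 -168.70660814  488.40127589]
```

View pics/a.png

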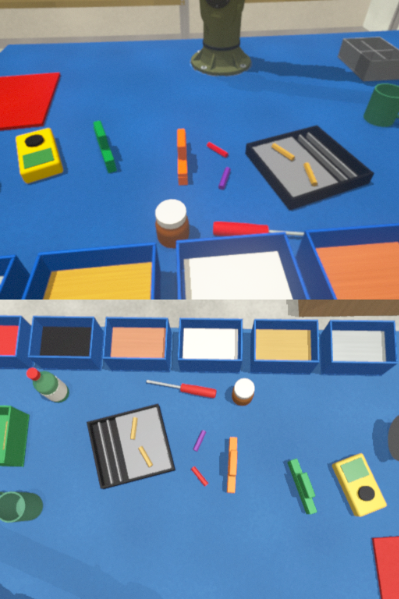

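View pics/top.png

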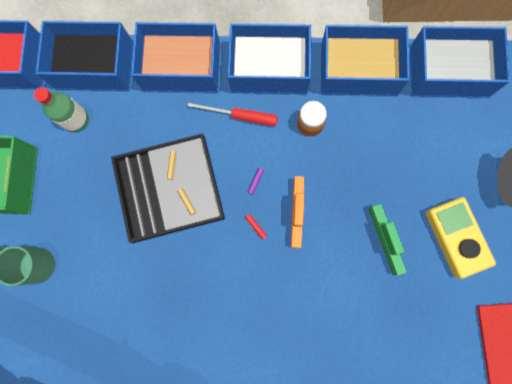

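Candidates: the orange rake is at (298,212) and the green scraper, solid, at (388,240). The orange bin (178,55) and the screwdriver (255,117) are not it. The yellow rods at (171,165) and (187,201) are on the apron. The purple (255,181) and red (256,226) look-alikes are left alone. Next I measure.

```bash
cat >> h.py <<'E'
def blobs(d,lo,hi,amin=40):
    m=cv2.inRange(cv2.cvtColor(d["color"],cv2.COLOR_RGB2HSV),lo,hi)
    cs=[c for c in cv2.findContours(m,cv2.RETR_EXTERNAL,cv2.CHAIN_APPROX_NONE)[0] if cv2.contourArea(c)>amin]
    return cs
def rect(d,c,z):
    p=ray(d,c[:,0],z)[:,:2].astype(np.float32); r=cv2.minAreaRect(p); b=cv2.boxPoints(r)
    e=b[1]-b[0];f=b[2]-b[1]; l=e if e@e>f@f else f
    return np.round(r[0],1),np.round(sorted(r[1]),1),round(float(np.degrees(np.arctan2(l[1],l[0]))%180),1)
E
python3 - <<'E'
from h import *
import pickle
a,b=pickle.load(open("v0.pkl","rb"))
for n,lo,hi,z in [("orange",(5,150,120),(15,255,255),36),("rod",(15,90,120),(24,255,255),27),("black",(0,0,0),(179,120,60),32),("grey",(0,0,90),(179,50,200),21)]:
    for c in blobs(b,lo,hi):
        q=c[:,0].mean(0)
        if 100<q[0]<330 and 120<q[1]<280: print(n,q.round(),cv2.contourArea(c),*rect(b,c,z))
hsv=cv2.cvtColor(b["color"],cv2.COLOR_RGB2HSV)
for p in [(298,190),(298,212),(171,165),(187,201),(200,170),(150,190),(143,190)]: print(p,hsv[p[1],p[0]])
E
```

```text
orange [295. 212.] 98.0 [ 542.6 -165.6] [ 20.2 142.7] 178.3
orange [309. 127.] 49.5 [ 724.6 -187.4] [20.9 51.5] 73.6
rod [296. 236.] 140.5 [ 492.4 -164. ] [16.4 41. ] 0.9
rod [186. 201.] 131.0 [559.1  66.9] [11.9 59.5] 32.5
rod [299. 200.] 291.0 [ 566.6 -168. ] [14.7 98.8] 1.0
rod [171. 165.] 126.0 [636.1 102.9] [12.4 59.1] 175.6
black [131. 181.] 501.5 [577.4 147.3] [117.6 178.8] 16.2
grey [135. 196.] 281.0 [567.8 178.2] [  9.6 175.1] 16.3
grey [146. 194.] 269.0 [574.7 154.7] [  9.4 175.7] 16.3
grey [183. 184.] 4547.0 [598.  77.] [121.  178.2] 16.3
(298, 190) [ 16 153 255]
(298, 212) [ 16 151 255]
(171, 165) [ 21 118 243]
(187, 201) [ 21 118 243]
(200, 170) [  0   0 196]
(150, 190) [120   8  67]
(143, 190) [ 0  3 88]
```

>>> apply_moves([
  {"delta_pos": [0.02,-0.05,0.02],"yaw": 5,"claw": 0.087},
  {"delta_pos": [0.267,-0.753,0.02],"yaw": 26,"claw": 0.087},
  {"delta_pos": [0.267,-0.753,0.02],"yaw": 26,"claw": 0.087},
  {"delta_pos": [0.267,-0.753,0.02],"yaw": 26,"claw": 0.087},
  {"delta_pos": [0.267,-0.753,0.02],"yaw": 26,"claw": 0.087},
  {"delta_pos": [0.267,-0.753,0.02],"yaw": 26,"claw": 0.087},
  {"delta_pos": [0.267,-0.753,0.02],"yaw": 26,"claw": 0.087},
  {"delta_pos": [0.267,-0.753,0.02],"yaw": 26,"claw": 0.087},
  {"delta_pos": [0.267,-0.753,0.02],"yaw": 26,"claw": 0.087},
  {"delta_pos": [0.267,-0.753,0.02],"yaw": 26,"claw": 0.087},
])

```text
t: 1.35
eef_pos: [485.7, 4.4, 242.5]
tcp_rot: [-0.005, 1.0, 0.0, 0.0]
contact_force: [1.1, -0.5, 0.5]
grip_width: 86.9
```

```bash
python3 -c "
from h import *
o=monitor.get_obs();print(o['t'],o['eef_pos'],o['joint_positions'],R.from_quat(o['tcp_rot']).as_matrix())"
```

```text
1.35 [485.72787538   4.40789189 242.4557447 ] [-0.49801145 -0.05644132  0.42079058  1.82880222  0.02308526  1.36402155
  1.49847197] [[-9.99947699e-01 -1.02226252e-02  3.13037592e-04]
 [-1.02224751e-02  9.99947635e-01  4.77440295e-04]
 [-3.17901893e-04  4.74215305e-04 -9.99999837e-01]]
```

>>> apply_moves([
  {"delta_pos": [0.06,-0.17,0],"yaw": 0,"claw": 0.087},
  {"delta_pos": [0.06,-0.17,0],"yaw": 0,"claw": 0.087},
  {"delta_pos": [0.06,-0.17,0],"yaw": 0,"claw": 0.087},
  {"delta_pos": [0.06,-0.17,0],"yaw": 0,"claw": 0.087},
  {"delta_pos": [0.06,-0.17,0],"yaw": 0,"claw": 0.087},
])

```text
t: 1.98
eef_pos: [545.3, -162.8, 241.9]
tcp_rot: [-0.005, 1.0, 0.0, -0.001]
contact_force: [0.3, 0.4, 0.3]
grip_width: 87.3
```

Run:
```python
from h import *
import pickle
w=cam("wrist");pickle.dump(w,open("w1.pkl","wb"));save(w,"pics/w1.png")
o=monitor.get_obs();print(o['t'],o['eef_pos'],R.from_quat(o['tcp_rot']).as_matrix()[:2,1],w["c2w"])
for z in (36,76):
    for c in blobs(w,(5,120,90),(19,255,255),200): print(z,c[:,0].mean(0),*rect(w,c,z))
```

```text
2.025 [ 545.41693745 -161.95440977  242.10703455] [-0.01189113  0.9999285 ] [[-1.03095874e-02  9.68150551e-01  2.50156397e-01  4.77662058e+02]
 [ 9.99946796e-01  9.89625554e-03  2.91007414e-03 -1.63576795e+02]
 [ 3.41778249e-04  2.50173090e-01 -9.68201068e-01  4.03830730e+02]
 [ 0.00000000e+00  0.00000000e+00  0.00000000e+00  1.00000000e+00]]
36 [247.46929825 168.5       ] [ 543.3 -166.5] [ 18.2 143.8] 178.2
76 [247.46929825 168.5       ] [ 536.2 -166.2] [ 16.2 128.2] 178.2
```

View pics/w1.png

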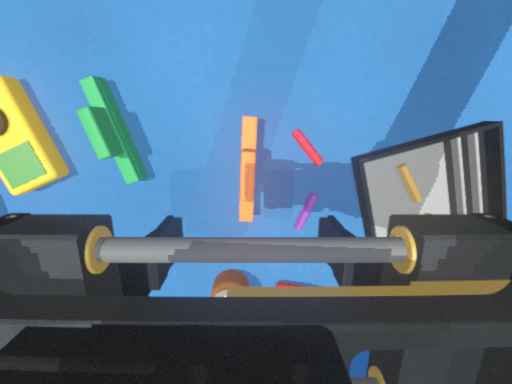

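Wrist view: the orange rake is at (247,168), clear on both sides, 144 x 18 mm, centred at about (543.5,-166.3). The green scraper is well away at (115,130). Going down onto the grip.

>>> apply_moves([
  {"delta_pos": [-0.002,-0.004,-0.05],"yaw": -1,"claw": 0.087},
  {"delta_pos": [-0.002,-0.004,-0.1],"yaw": -1,"claw": 0.087},
  {"delta_pos": [-0.002,-0.004,-0.15],"yaw": -1,"claw": 0.087},
  {"delta_pos": [-0.002,-0.004,-0.18],"yaw": -1,"claw": 0.087},
  {"delta_pos": [-0.002,-0.004,-0.197],"yaw": -1,"claw": 0.087},
  {"delta_pos": [-0.002,-0.004,-0.197],"yaw": -1,"claw": 0.087},
])

```text
t: 2.78
eef_pos: [543.2, -166.3, 45.0]
tcp_rot: [0.003, 1.0, 0.0, -0.001]
contact_force: [-0.0, 0.5, 1.2]
grip_width: 86.8
```

Run:
```python
from h import *
w=cam("scene");o=monitor.get_obs();print(o['t'],o['eef_pos'],R.from_quat(o['tcp_rot']).as_matrix()[:2,1],o['contact_force'])
P=np.array([[543.,-166,40]]);V=np.array(w["view"]);r=cv2.projectPoints(P,cv2.Rodrigues(V[:3,:3])[0],V[:3,3],np.array(w["mtx"]),np.array([w["k1"],0,0,0.]))[0].ravel().astype(int)
u,v=r;print(r);c=w["color"][v-90:v+60,u-90:u+90,::-1];cv2.imwrite("pics/s2.png",cv2.resize(c,None,fx=4,fy=4))
```

```text
2.825 [ 544.10615134 -166.9557555    46.20615049] [0.0062627  0.99998034] [ 0.365929   -0.56091123  0.10895469]
[232 191]
```

View pics/s2.png

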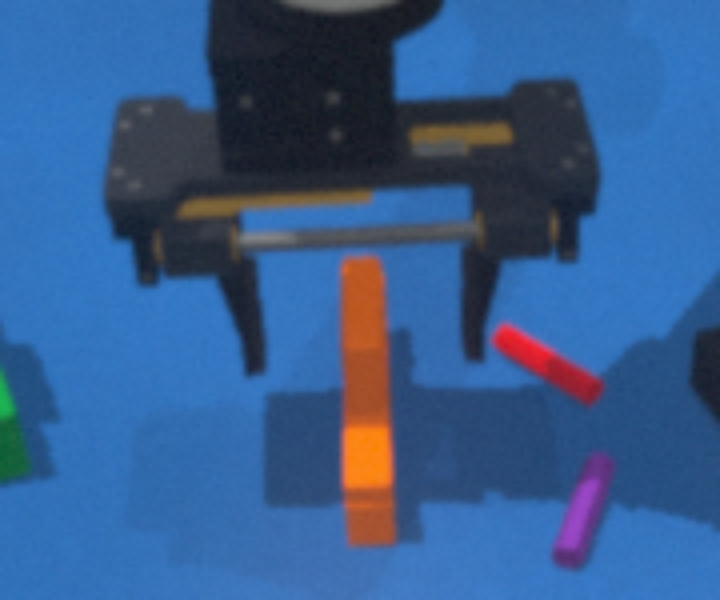

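The fingers straddle the rake's grip (grip centre about (365,310), fingers at 250 and 475). Close.

>>> apply_moves([
  {"delta_pos": [0,0,0],"yaw": 0,"claw": 0.005},
  {"delta_pos": [0,0,0],"yaw": 0,"claw": 0.005},
  {"delta_pos": [0,0,0],"yaw": 0,"claw": 0.005},
  {"delta_pos": [0,0,0],"yaw": 0,"claw": 0.005},
  {"delta_pos": [0,0,0],"yaw": 0,"claw": 0.005},
  {"delta_pos": [0,0,0],"yaw": 0,"claw": 0.005},
  {"delta_pos": [0,0,0],"yaw": 0,"claw": 0.005},
  {"delta_pos": [0,0,0],"yaw": 0,"claw": 0.005},
])

```text
t: 3.82
eef_pos: [543.6, -167.6, 45.5]
tcp_rot: [0.004, 1.0, 0.0, -0.0]
contact_force: [-0.4, -0.2, -0.9]
grip_width: 17.7
```

>>> apply_moves([
  {"delta_pos": [0,0,0.03],"yaw": 0,"claw": 0.005},
  {"delta_pos": [0,0,0.085],"yaw": 0,"claw": 0.005},
  {"delta_pos": [0.01,0.04,0.085],"yaw": 3,"claw": 0.005},
  {"delta_pos": [0.027,0.08,0.085],"yaw": 6,"claw": 0.005},
  {"delta_pos": [0.04,0.12,0.085],"yaw": 10,"claw": 0.005},
  {"delta_pos": [0.053,0.16,0.085],"yaw": 14,"claw": 0.005},
  {"delta_pos": [0.066,0.203,0.085],"yaw": 16.7,"claw": 0.005},
  {"delta_pos": [0.066,0.203,0.085],"yaw": 16.7,"claw": 0.005},
  {"delta_pos": [0.066,0.203,0.085],"yaw": 16.7,"claw": 0.005},
])

```text
t: 4.95
eef_pos: [609.4, 35.1, 130.1]
tcp_rot: [-0.142, 0.99, -0.0, -0.001]
contact_force: [0.2, -0.7, -2.1]
grip_width: 17.6
```

```bash
cat > m.py <<'E'
from h import *
import sys
n=sys.argv[1]; w=cam("top")
obs=[]
for i in range(3):
    o=monitor.get_obs(); y=R.from_quat(o['tcp_rot']).as_matrix()[:2,1]
print(o['t'],o['eef_pos'].round(1),"row deg",np.degrees(np.arctan2(y[1],y[0]))-90,o['contact_force'].round(1),o['grip_width'])
T=np.array([588.3,109.5]);a=np.radians(16.3);M=np.array([[np.cos(a),np.sin(a)],[-np.sin(a),np.cos(a)]])
print("TCP in tray",(M@(o['eef_pos'][:2]-T)).round(1))
for c in blobs(w,(19,80,120),(24,255,255)):
    q=c[:,0].mean(0)
    if 100<q[0]<240 and 120<q[1]<250:
        r=rect(w,c,27); print("rod",r,(M@(r[0]-T)).round(1),r[2]-16.3)
for c in blobs(w,(5,120,90),(18,255,255)):
    q=c[:,0].mean(0)
    if 90<q[0]<330 and 120<q[1]<290: print("orange",q,rect(w,c,96))
cv2.imwrite("pics/%s.png"%n,cv2.resize(w["color"][90:290,80:330,::-1],None,fx=3,fy=3))
E
python3 m.py t1
```

```text
5.0 [609.4  34.1 130.3] row deg 16.211221836319112 [ 0.3 -1.  -1.6] 17.796733778482984
TCP in tray [ -0.9 -78.3]
rod (array([559.6,  66.9]), array([13.2, 60.3]), 32.0) [-39.5 -32.8] 15.7
orange [200.09195402 190.43678161] (array([571. ,  27.6]), array([26.4, 70.6]), 16.9)
orange [308.24637681 127.13043478] (array([ 702.8, -180.6]), array([31. , 50.5]), 72.0)
```

View pics/t1.png

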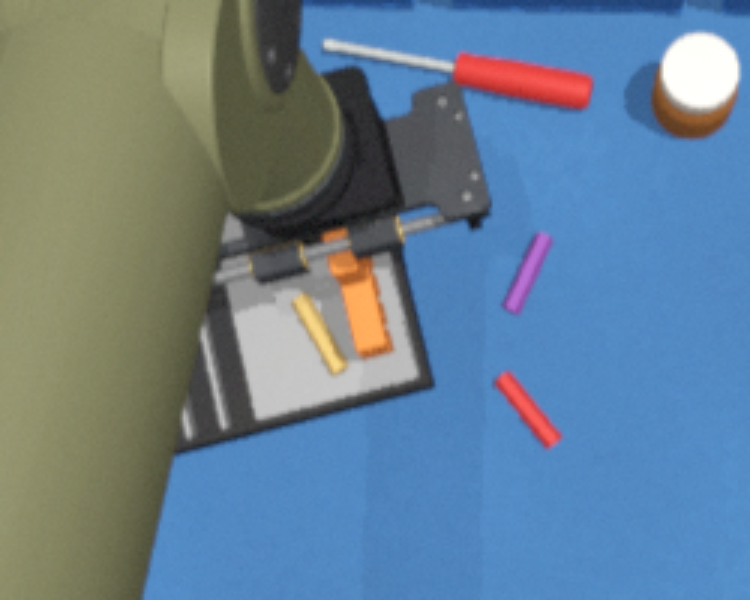

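The rake is over the rear apron, clear of the walls, with rod_a at (320,335) ahead of it. Lower to about 3.5 mm above the apron.

>>> apply_moves([
  {"delta_pos": [0,0.001,-0.02],"yaw": 0,"claw": 0.005},
  {"delta_pos": [0,0.001,-0.035],"yaw": 0,"claw": 0.005},
  {"delta_pos": [0,0.001,-0.05],"yaw": 0,"claw": 0.005},
  {"delta_pos": [0,0.001,-0.0605],"yaw": 0,"claw": 0.005},
  {"delta_pos": [0,0.001,-0.0605],"yaw": 0,"claw": 0.005},
  {"delta_pos": [0,0.001,-0.0605],"yaw": 0,"claw": 0.005},
  {"delta_pos": [0,0.001,-0.0605],"yaw": 0,"claw": 0.005},
])

```text
t: 5.88
eef_pos: [610.2, 36.4, 70.9]
tcp_rot: [-0.142, 0.99, 0.0, 0.001]
contact_force: [0.6, 0.0, -2.0]
grip_width: 17.5
```

>>> apply_moves([
  {"delta_pos": [-0.002,0.0067,-0.001],"yaw": 0,"claw": 0.005},
  {"delta_pos": [-0.0039,0.0134,-0.001],"yaw": 0,"claw": 0.005},
  {"delta_pos": [-0.0059,0.0202,-0.001],"yaw": 0,"claw": 0.005},
  {"delta_pos": [-0.0079,0.0269,-0.001],"yaw": 0,"claw": 0.005},
  {"delta_pos": [-0.0098,0.0336,-0.001],"yaw": 0,"claw": 0.005},
  {"delta_pos": [-0.0118,0.0403,-0.001],"yaw": 0,"claw": 0.005},
  {"delta_pos": [-0.0138,0.047,-0.001],"yaw": 0,"claw": 0.005},
  {"delta_pos": [-0.0157,0.0538,-0.001],"yaw": 0,"claw": 0.005},
  {"delta_pos": [-0.0177,0.0605,-0.001],"yaw": 0,"claw": 0.005},
  {"delta_pos": [-0.0197,0.0672,-0.001],"yaw": 0,"claw": 0.005},
])

```text
t: 7.12
eef_pos: [589.8, 103.9, 69.1]
tcp_rot: [-0.142, 0.99, 0.0, 0.0]
contact_force: [0.4, -0.5, -1.6]
grip_width: 17.7
```

```bash
python3 m.py t2
```

```text
7.175 [589.4 105.4  69. ] row deg 16.34612908653436 [-0.4  1.2 -1.6] 18.025595189183434
TCP in tray [-0.1 -4.2]
rod (array([542.1, 111.8]), array([ 6.1, 46.4]), 16.6) [-43.7  15.2] 0.3000000000000007
orange [170.53658537 204.54878049] (array([541.3,  83.6]), array([30. , 62.5]), 16.3)
orange [308.27536232 127.13043478] (array([ 702.7, -180.9]), array([31., 51.]), 72.0)
```

Rod_a is aligned and moving ahead of the rake. Continue over the grooves.

>>> apply_moves([
  {"delta_pos": [-0.002,0.0067,0],"yaw": 0,"claw": 0.005},
  {"delta_pos": [-0.0039,0.0134,0],"yaw": 0,"claw": 0.005},
  {"delta_pos": [-0.0059,0.0202,0],"yaw": 0,"claw": 0.005},
  {"delta_pos": [-0.0079,0.0269,0],"yaw": 0,"claw": 0.005},
  {"delta_pos": [-0.0098,0.0336,0],"yaw": 0,"claw": 0.005},
  {"delta_pos": [-0.012,0.041,0],"yaw": 0,"claw": 0.005},
  {"delta_pos": [-0.0143,0.049,0],"yaw": 0,"claw": 0.005},
  {"delta_pos": [-0.0168,0.0575,0],"yaw": 0,"claw": 0.005},
  {"delta_pos": [-0.0194,0.0663,0],"yaw": 0,"claw": 0.005},
  {"delta_pos": [-0.0219,0.075,0],"yaw": 0,"claw": 0.005},
])

```text
t: 8.43
eef_pos: [567.8, 179.2, 69.1]
tcp_rot: [-0.142, 0.99, 0.0, 0.0]
contact_force: [0.4, 0.3, -1.7]
grip_width: 18.0
```

```bash
python3 m.py t3
```

```text
8.475 [567.2 181.   69. ] row deg 16.380103287785033 [-0.4  1.3 -1.4] 17.628326074015288
TCP in tray [-0.1 74.6]
rod (array([539.2, 130. ]), array([14.4, 60.9]), 16.4) [-41.4  33.5] 0.09999999999999787
orange [133.77419355 214.48387097] (array([520.1, 153.7]), array([37.2, 63.9]), 19.9)
orange [308.27536232 127.11594203] (array([ 702.7, -180.9]), array([31. , 49.9]), 72.0)
```

Rod_a is in groove 1. Lift and carry the rake back to its old place, then check the tray before setting it down.

>>> apply_moves([
  {"delta_pos": [0,0,0.03],"yaw": 0,"claw": 0.005},
  {"delta_pos": [0,0,0.07],"yaw": 0,"claw": 0.005},
  {"delta_pos": [0,-0.05,0.07],"yaw": -2,"claw": 0.005},
  {"delta_pos": [-0.007,-0.1,0.07],"yaw": -5,"claw": 0.005},
  {"delta_pos": [-0.01,-0.15,0.07],"yaw": -8,"claw": 0.005},
  {"delta_pos": [-0.014,-0.2,0.07],"yaw": -11,"claw": 0.005},
  {"delta_pos": [-0.018,-0.25,0.07],"yaw": -14,"claw": 0.005},
  {"delta_pos": [-0.021,-0.3,0.07],"yaw": -16.7,"claw": 0.005},
  {"delta_pos": [-0.024,-0.347,0.07],"yaw": -16.7,"claw": 0.005},
  {"delta_pos": [-0.024,-0.347,0.07],"yaw": -16.7,"claw": 0.005},
])

```text
t: 9.72
eef_pos: [542.6, -174.2, 139.5]
tcp_rot: [0.008, 1.0, -0.001, 0.0]
contact_force: [-0.8, 0.4, -1.4]
grip_width: 17.9
```

```bash
python3 m.py t4
```

```text
9.775 [ 543.4 -170.8  139.3] row deg -0.6917382739927547 [ 0.   1.2 -1.2] 17.68751897009667
TCP in tray [-121.8 -256.5]
rod (array([539.7, 130.2]), array([14.6, 62.9]), 16.3) [-40.8  33.5] 0.0
rod (array([615.5, 152.4]), array([14.6, 62.5]), 16.8) [38.1 33.5] 0.5
```

View pics/t4.png

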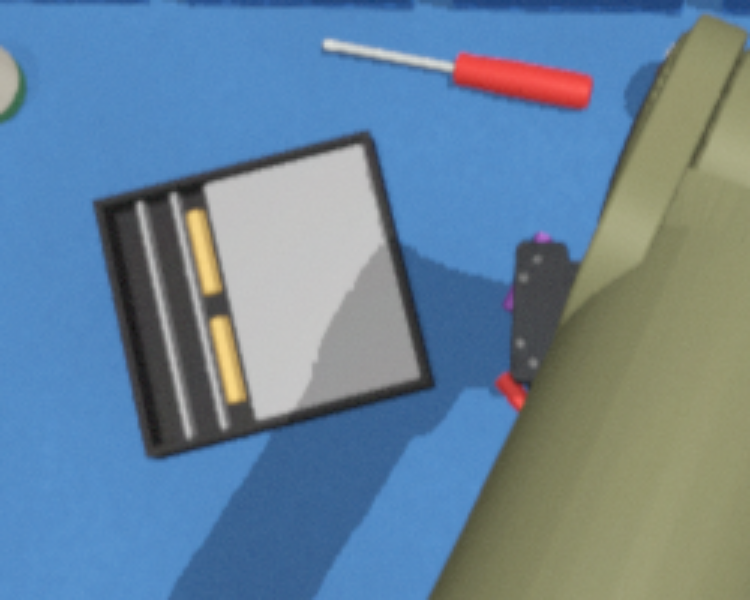

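Both rods, at (204,252) and (228,360) in the crop, lie in groove 1, parallel within 0.5°. Setting the rake down.

>>> apply_moves([
  {"delta_pos": [0,0.002,-0.04],"yaw": 0,"claw": 0.005},
  {"delta_pos": [0,0.002,-0.07],"yaw": 0,"claw": 0.005},
  {"delta_pos": [0,0.002,-0.085],"yaw": 0,"claw": 0.005},
  {"delta_pos": [0,0.002,-0.09],"yaw": 0,"claw": 0.005},
  {"delta_pos": [0,0.002,-0.093],"yaw": 0,"claw": 0.005},
  {"delta_pos": [0,0.002,-0.093],"yaw": 0,"claw": 0.005},
  {"delta_pos": [0,0.002,-0.093],"yaw": 0,"claw": 0.005},
])

```text
t: 10.65
eef_pos: [544.6, -166.6, 46.9]
tcp_rot: [0.004, 1.0, 0.0, 0.001]
contact_force: [0.2, 0.2, -1.7]
grip_width: 17.6
```

No contact yet (force still just the weight), so I go down in small steps.

>>> apply_moves([
  {"delta_pos": [0,0,-0.0007],"yaw": 0,"claw": 0.005},
  {"delta_pos": [0,0,-0.0014],"yaw": 0,"claw": 0.005},
  {"delta_pos": [0,0,-0.0014],"yaw": 0,"claw": 0.005},
  {"delta_pos": [0,0,-0.0014],"yaw": 0,"claw": 0.005},
])

```text
t: 11.15
eef_pos: [544.3, -166.5, 45.5]
tcp_rot: [0.004, 1.0, 0.0, 0.0]
contact_force: [-2.0, 0.4, 6.0]
grip_width: 17.6
```

Contact with the bench. Release, then straight up.

>>> apply_moves([
  {"delta_pos": [0,0,0],"yaw": 0,"claw": 0.03},
  {"delta_pos": [0,0,0],"yaw": 0,"claw": 0.06},
  {"delta_pos": [0,0,0],"yaw": 0,"claw": 0.06},
  {"delta_pos": [0,0,0],"yaw": 0,"claw": 0.06},
  {"delta_pos": [0,0,0.02],"yaw": 0,"claw": 0.06},
  {"delta_pos": [0,0,0.06],"yaw": 0,"claw": 0.06},
  {"delta_pos": [0,0,0.12],"yaw": 0,"claw": 0.06},
  {"delta_pos": [0,0,0.18],"yaw": 0,"claw": 0.06},
  {"delta_pos": [0,0,0.18],"yaw": 0,"claw": 0.06},
  {"delta_pos": [0,0,0.18],"yaw": 0,"claw": 0.06},
])

```text
t: 12.4
eef_pos: [543.9, -166.5, 225.4]
tcp_rot: [0.004, 1.0, 0.0, 0.001]
contact_force: [-0.0, 0.1, -0.3]
grip_width: 60.0
```

Run:
```python
from h import *
s=cam("scene");w=cam("wrist");o=monitor.get_obs();print(o['t'],o['eef_pos'],o['contact_force'],o['grip_width'])
for c in blobs(w,(5,120,90),(19,255,255),200): print(c[:,0].mean(0),*rect(w,c,36))
cv2.imwrite("pics/end.png",cv2.resize(s["color"][110:290,130:500,::-1],None,fx=2.1,fy=2.1))
```

```text
12.5 [ 543.13519886 -166.18077751  223.66869138] [-0.22843295  0.38965347 -0.14653904] 60.223316828354285
[250.53149606 170.25984252] [ 543.9 -165.7] [ 17.  142.7] 179.3
```

View pics/end.png

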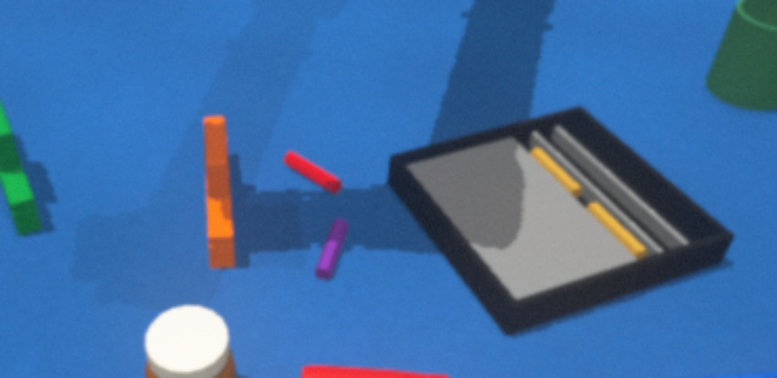

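The rake stands upright at (218,190), with both rods sunk in the first groove at (555,170) and (615,230) and the gripper clear.

```bash
python3 -c "
from workcell import hand_in
print(hand_in())"
```

```text
the job is handed in; nothing more can be done
None
```

I picked up the orange rake, combed it once from the rear apron across the grooves, and both standoffs dropped into the first groove. I then stood the rake back on its teeth at its old place on the bench, let go, raised the gripper clear and handed in at about 12.5 s of the 56 s allowed.

- **Standoffs:** both lie in the first groove, about 33 mm from the tray centre (nominal 35 mm). They are parallel to it within 0.5° and sunk below the crests in the last picture.
- **Rake:** it stands upright at about (544, -166) mm, roughly 280 mm from the tray.
- **Robot:** the gripper is open and well above everything, with no contact force beyond the noise.

No check failed. Heights were judged only by eye and by the rake's position. The standoffs measured about 62.7 mm long against the 60 mm given; I put this down to the picture resolution.

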